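# Seat the square gauge bar in the wheel clamp and lock it

### The job

Take the bar with the square stem from the rack and slide its stem into the clamp's socket until you feel it come up firmly against the hidden stop, pressing it only lightly, never with more than 20 N. Then, with the bar left fully home, swing the lever on top of the clamp all the way over to lock it. Leave the round bar and everything else on the bench where they are.

Things in the scene. Friction and masses are not known exactly. Their poses are not given: they have to be found in the camera images.
- square_bar: Loose steel gauge bar, 0.3 kg, level, +x to its tip. Origin: on its axis, middle of the waist (20 x 20, x -15 to 15), its balance point: grip here. Flange x 15 to 25, 40 wide, 30 high; SQUARE stem 16 x 16, x 25 to 125, last 6 narrowed to 12 x 12; black block x -51 to -15, 36 wide, 30 high. Starts on the rack's rails, axis 50 above the table, tip away from the robot, waist over the gap.
- square_bar_tip (a point): centre of the tip face of the square bar, 125 in front of its origin
- round_bar: The other bar on the rack: same length, waist, flange, block, origin and axes, but its stem is ROUND, dia. 26, too thick for the socket. The two bars lie side by side about 116 apart, either one on either side.
- rack: Fixed rack: black base 100 x 210, 8 thick, with two blue rails along y, tops 35 above the table, at x 16 to 25 and x -46 to -26. Origin: centre of underside, under the gap between the rails.
- clamp: Fixed clamp: base plate 140 x 90, aluminium barrel 46 x 46 x 110 along x (-55 to 55), axis 70 and top 93 above the table. Origin: under the barrel's middle at table height; x runs inwards along the socket. Blind square socket 18 x 18 in its -x face, 4 mm chamfer. A rigid hidden stop sits 35 to 88 deep, each time elsewhere: it can only be felt. Sliding friction before it is light, a few N.
- clamp_mouth (a point): centre of the socket's mouth, in the plane of the barrel's front face (clamp's local x -55, y 0, z 70)
- lock (a joint): swing lever on top of the clamp, rad: 0 = arm sticks out to the clamp's +y side (open), 1.57 = arm points to clamp +x over the barrel (locked, end of travel). Turns clockwise seen from above, about a vertical axis at clamp x -10, y 0. Stays where left; needs about 2 N at the post. Starts open, 0 to 0.25.
- lock_post (a point): top centre of the upright black post at the lever's end: dia. 14, top 150 above the table, the arm under it tops out at 112; 55 from the lever's axis. Can be pinched from above or pushed.
- socket: bystander: black impact socket standing on end, dia. 28, 36 high. Origin: centre of underside.
- nut: bystander: steel nut ring lying flat, dia. 28, 20 high. Origin: centre of underside.
- wrench: bystander: steel wrench lying on the table beyond the clamp. Origin: centre of underside.
- spray_can: bystander: blue spray can, dia. 66, 160 high. Origin: centre of underside.
- oil_bottle: bystander: white bottle, dia. 68, 180 high. Origin: centre of underside.
- mug: bystander: white mug, dia. 80, 90 high. Origin: centre of underside.
- carton: bystander: small carton 90 x 120 x 60. Origin: centre of underside.
Things that resemble listed ones, but are neither listed nor needed, are in the scene too. What is shaped like the clamp but yellow is not meant.

How it is judged:
On the way, in this order (a step that is already met when the one before it is completed fails the run):
1. the square bar is brought up against the hidden stop (touching with over 1.5 N) while the lever is still open (contact force between square_bar and stop_pin above 1.5 N and distance between square_bar_tip and stop_pin below 0.0065 m and value of joint lock below 0.5 rad).
2. the lever is swung over with the bar home (value of joint lock above 1.4 rad and distance between square_bar_tip and stop_pin below 0.0065 m), for 0.2 s.
At the end, for the whole second after the job is handed in: The square bar is in the socket, released and at rest, its tip within 2.5 mm of the hidden stop and its axis within 0.12 rad of the socket's; the lever is locked (over 1.4 of 1.57 rad); the round bar is still in its place on the rack (all of step 2 and angle between the x axis of square_bar and the x axis of clamp, either way round below 0.12 rad and linear speed of square_bar below 0.01 m/s and distance of round_bar from where it was at the start of the episode below 0.03 m); the robot touches nothing.
It fails at once if the bar is rammed against the stop (over 20 N) (contact force between square_bar and stop_pin above 20 N).
It fails at once if the round bar is moved more than 30 mm (distance of round_bar from where it was at the start of the episode above 0.03 m).
It fails at once if a bystander is moved more than 30 mm (distance of any of socket, nut, wrench, spray_can, oil_bottle, mug, carton from where it was at the start of the episode above 0.03 m).
It also fails if it takes over 69 s, if anything falls off the work surface, if the arm or the gripper's body presses on something with over 40 N, if the wrist force passes 120 N, or if a joint passes its speed limit or range.

### The arm

A 7-joint arm with a two-finger parallel gripper is mounted at the origin on the work surface. World frame = base frame: x ahead of the robot, y to its left, z up, the work surface at z = 0. Lengths are in m, angles in rad, forces in N, time in s.
With the tool pointing down it reaches from about 0.35 to 0.9 m from the base axis. Payload 8.1 kg.
Tool frame: the origin (TCP) lies midway between the tips of the shut fingers; the grasp point (between the pads) lies 19 mm behind it; z points along the fingers, y is the line along which they close (so a half turn about z gives the same grasp; the last joint's range is limited). The gripper opens to 92 mm and grips with 3 to 60 N. Pads are 19 mm wide; open, the fingers measure 130 mm over their backs; the gripper's body (75 mm by 190 mm) begins 47 mm behind the grasp point.
Start: joints at [-1.293, 0.434, 0.025, 1.573, -0.012, 1.134, -0.075], TCP at [0.232, 0.58, 0.227] pointing down, gripper open.
Joint ranges: [-2.62, 2.62], [-0.44, 2.09], [-1.27, 1.32], [0.08, 2.57], [-1.32, 4.46], [0.12, 2], [-2.74, 2.74]. Speed limits (rad/s): [2.22, 2.22, 3.01, 3.01, 3.14, 3.14, 3.14].

### API

Orientations are given as a rotation vector (axis times angle).
In Python, from cell import arm gives the robot as it stands.
- The arm moves only by the tool carry_out, never from a script. Its arguments are lists of equal length, an entry for each row: "claw": the finger opening in cm, from 0 to 9.18; "delta_pos": the shift along the tool's x, y, z in cm, a list of three; "angular": the turn, a rotation vector about the tool's x, y, z in rad, a list of three. In form: {"claw": [claw, ...], "delta_pos": [[dx, dy, dz], ...], "angular": [[ax, ay, az], ...]}. A call has 1 to 20 rows; each row shifts and turns the commanded pose from where the row before left it, along the tool's axes as they then stand; what a row does not reach is not made up. A row lasts 1/10 s, in which the tool goes at most 50 mm and 8.59 degrees, less where a joint would pass 70% of its speed; a pose out of reach is approached as far as the arm can. A call with a gripper value outside its range is refused whole. The fingers move at their own pace and stop on an object; "force" is the grip in N (left out, the last holds). Time passes only in rows, so rows that do not move let the fingers close. It gives the time, the measured TCP pose, the force, the opening and the grip force at its end, in the units of the state.
- arm.observe(): the state, without advancing time (a new reading comes with each control period).
- arm.get_image(name): name is "side" or "top"; returns a dict with "frame" (420x560x3 uint8, red, green, blue), "mtx" (3x3 intrinsics, pixels), "T" (4x4, takes a point from camera to world coordinates). Camera axes: x right, y down, z forward; pixel columns grow to the right and rows downward; lengths in m; the calibration is good to about 2 mm. A picture is of the moment at which its call begins. There is no depth.
- arm.sign_off(): hands the job in; it is judged then, once.
Trained networks look in a picture, given as the dict that the camera call returned (one of the last four; its "shot" number tells which), for a name from the list of things; names that differ only in an ending like _2 or _b are one class to them, and where a whole thing is asked for, a point or a joint stands for the part that bears it (a point fixed in the world has none). Each returns a list of dicts, best first, with "conf" (0 to 1); they miss things now and then, are a little off and sometimes report something else, mostly with a low value. They report only what shows in the picture. A call takes as long as a camera call. They do not tell look-alikes from the thing itself.
- arm.look_for(label, picture): "centre" ([column, row] as shares, 0 to 1, of the picture: columns of its width, rows of its height, amid what is visible of it).
- arm.trace(label, picture): "region" (420x560 bool, what is visible of it) and "centre" ([column, row] as shares, 0 to 1, of the picture: columns of its width, rows of its height, amid what is visible of it).
- arm.place_of(label, picture): "centre" ([column, row] as shares, 0 to 1, of the picture: columns of its width, rows of its height: a listed point, or the origin of a listed thing).
The state is a dict: "clock": time; "joints": joint angles; "dq": joint speeds; "joint_efforts": joint torques, N m; "position": TCP position; "ee_rot": TCP orientation; "force": force on the tool from outside, world axes, zero at the start; "ft_torque": the same for the moment, N m; "width": opening from 0.0 (shut) to 1.0 (fully open); "gripper_force": force on a finger pad.
Only numpy, scipy, OpenCV 4.12 (cv2) and the standard library are available. Lean on these libraries where they do the work, as an engineer would, in place of code of your own. Each camera call takes 0.05 s, during which the arm holds its last target. There are 200 camera calls.

## Working session

There is one attempt and no reset: what is moved stays moved. The work goes in short steps, Python scripts to look and compute and a tool call to move; the robot and the scene stay as the last step left them, time stands still between calls to the robot, and variables do not carry over. Pictures are saved under pics/ and viewed, at most 10 in all, crops included, and the job is handed in when it is done.

Besides the shell and the picture viewer there is one more tool, called after "Call:" by a JSON object that holds its "api" and its "payload". carry_out: Moves the arm, as the interface text tells. Its arguments: {"type":"object","properties":{"claw":{"type":"array","items":{"type":"number"}},"delta_pos":{"type":"array","items":{"type":"array","items":{"type":"number"}}},"angular":{"type":"array","items":{"type":"array","items":{"type":"number"}}},"force":{"type":"number"}},"required":["claw","delta_pos","angular"]}

```bash
mkdir -p pics; cat > h.py <<'E'
import numpy as np, cv2
from cell import arm
from scipy.spatial.transform import Rotation as R
def ray(p,uv):
    h,w=p["frame"].shape[:2]
    d=np.linalg.inv(p["mtx"])@np.array([uv[0],uv[1],1.]); T=np.array(p["T"])
    return T[:3,3],T[:3,:3]@d
def at_z(p,uv,z):
    o,d=ray(p,uv); return o+d*(z-o[2])/d[2]
def proj(p,X):
    T=np.linalg.inv(np.array(p["T"])); c=T[:3,:3]@np.array(X)+T[:3,3]; q=p["mtx"]@c; return q[:2]/q[2]
E
python3 - <<'E'
from h import *
np.set_printoptions(precision=4,suppress=True)
P={n:arm.get_image(n) for n in("top","side")}
Z={"square_bar":.05,"square_bar_tip":.05,"round_bar":.05,"rack":0,"clamp":0,"clamp_mouth":.07,"lock_post":.15,"spray_can":0,"oil_bottle":0,"mug":0,"carton":0,"socket":0,"nut":0,"wrench":0}
for n,p in P.items():
    cv2.imwrite(f"pics/{n}0.png",cv2.resize(p["frame"][:,:,::-1],(800,600)))
    print(n,np.array(p["T"])[:3,3],np.array(p["T"])[:3,2])
    for k,z in Z.items():
        for r in arm.place_of(k,p)[:3]:
            uv=np.array(r["centre"])*[560,420]; print(k,round(r["conf"],2),uv.round(1),at_z(p,uv,z))
s=arm.observe(); print(s)
E
```

```text
top [0.4045 0.0297 1.262 ] [ 0.0947 -0.0002 -0.9955]
square_bar 0.9 [220.9 223.1] [0.493  0.1919 0.05  ]
square_bar_tip 0.84 [211.8 185.1] [0.606  0.2183 0.05  ]
round_bar 0.68 [180.1 237.3] [0.4535 0.3112 0.05  ]
rack 0.81 [200.7 231. ] [0.4736 0.2602 0.    ]
clamp 0.96 [341.2 175.1] [ 0.6385 -0.1728  0.    ]
clamp 0.63 [377. 313.] [ 0.2196 -0.2663  0.    ]
clamp_mouth 0.81 [347.6 187.4] [ 0.589  -0.1789  0.07  ]
clamp_mouth 0.8 [385.  336.6] [ 0.1645 -0.2697  0.07  ]
lock_post 0.71 [372.  330.8] [ 0.196  -0.2162  0.15  ]
lock_post 0.56 [331.4 172.6] [ 0.618  -0.1223  0.15  ]
lock_post 0.46 [431.2 190.9] [ 0.5632 -0.3907  0.15  ]
spray_can 0.59 [140.  172.4] [0.6577 0.4475 0.    ]
oil_bottle 0.82 [117.3 202.9] [0.5641 0.5157 0.    ]
mug 0.57 [427.8 189.7] [ 0.5885 -0.4371  0.    ]
carton 0.93 [200.3 146.6] [0.7358 0.2614 0.    ]
socket 0.38 [285.4 220.4] [0.5015 0.0019 0.    ]
nut 0.52 [393.7 239. ] [ 0.4393 -0.3258  0.    ]
nut 0.17 [117.1 203.1] [0.5635 0.5164 0.    ]
wrench 0.84 [254.7 128.6] [0.79  0.092 0.   ]
wrench 0.25 [203.2 230.3] [0.4756 0.2525 0.    ]
side [ 0.2071 -0.96
[... 830 characters left out ...]
on 0.9 [337.3 197.3] [0.75   0.2858 0.    ]
nut 0.72 [308.  353.1] [ 0.4395 -0.3394 -0.    ]
wrench 0.5 [366.3 226.8] [0.7661 0.0864 0.    ]
wrench 0.48 [300.6 183.8] [0.6597 0.4152 0.    ]
{'clock': 1.5, 'joints': array([-1.2926,  0.4345,  0.025 ,  1.5732, -0.0116,  1.134 , -0.0751]), 'dq': array([-0.0003, -0.0013, -0.0002,  0.0021, -0.0008, -0.0013,  0.0007]), 'joint_efforts': array([ -0.0001, -66.7665,   0.9838, -31.4803,  -0.0607,   0.0329,
        -0.    ]), 'position': array([0.2323, 0.5802, 0.2267]), 'ee_rot': array([0.5947, 3.0847, 0.    ]), 'force': array([ 0.5367, -0.2015, -0.0401]), 'ft_torque': array([ 0.0145, -0.0187,  0.0038]), 'gripper_force': 0.0, 'width': 0.9992992263124315}
```

View pics/top0.png

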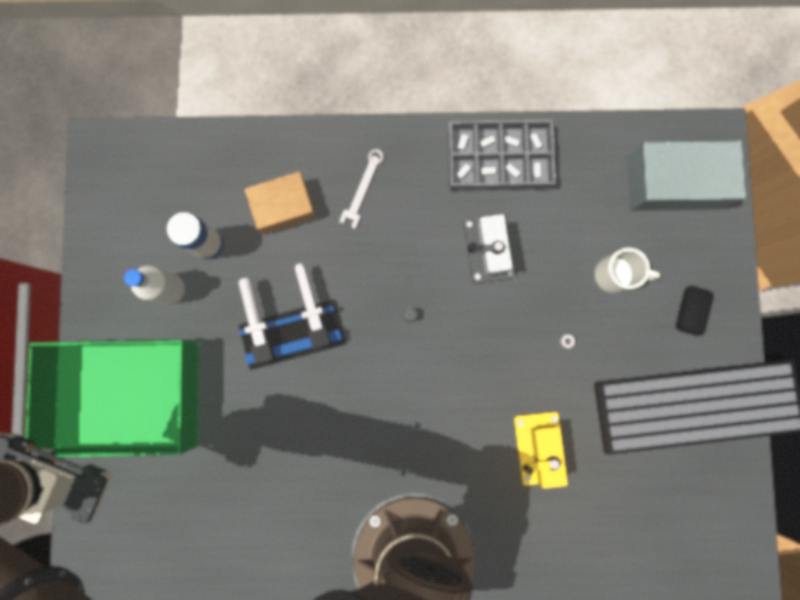

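View pics/side0.png

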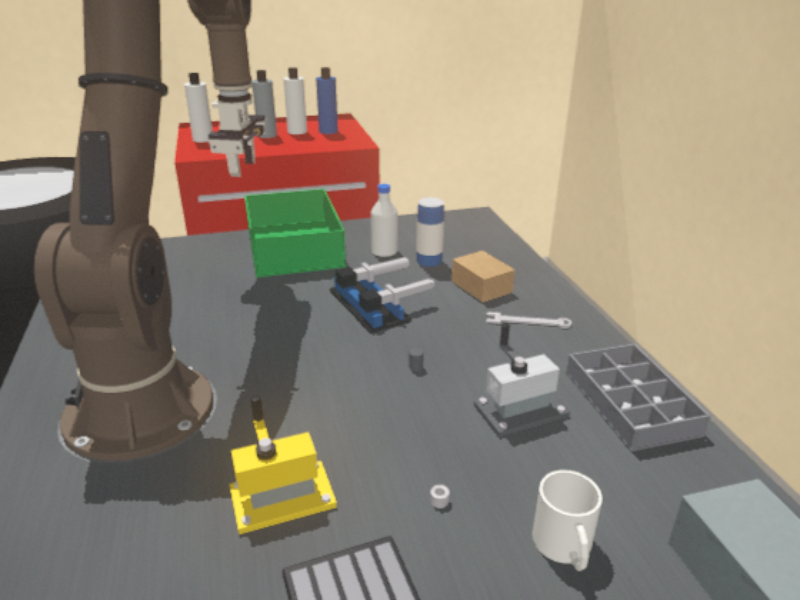

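The top view shows the silver clamp at about (490,245), its lever towards +y, and the yellow lookalike at (540,450). The rack is at (290,330), with one stem at (250,300) and the other at (308,295). I'll check stem thickness and poses on enlarged crops.

```bash
python3 - <<'E'
from h import *
t=arm.get_image("top");s=arm.get_image("side")
np.savez("p0.npz",tf=t["frame"],tm=t["mtx"],tT=t["T"],sf=s["frame"],sm=s["mtx"],sT=s["T"])
def crop(p,x,y,w,h,W,H): return cv2.resize(p["frame"][y:y+h,x:x+w,::-1],(W,H),interpolation=cv2.INTER_CUBIC)
a=crop(t,160,175,90,90,400,400);b=crop(t,310,135,60,75,320,400)
cv2.imwrite("pics/c1.png",np.hstack([a,b]))
a=crop(s,225,170,90,65,400,289);b=crop(s,325,215,80,95,400,475)
a=cv2.copyMakeBorder(a,0,186,0,0,0)
cv2.imwrite("pics/c2.png",np.hstack([a,b]))
E
```

```text
(no output)
```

View pics/c1.png

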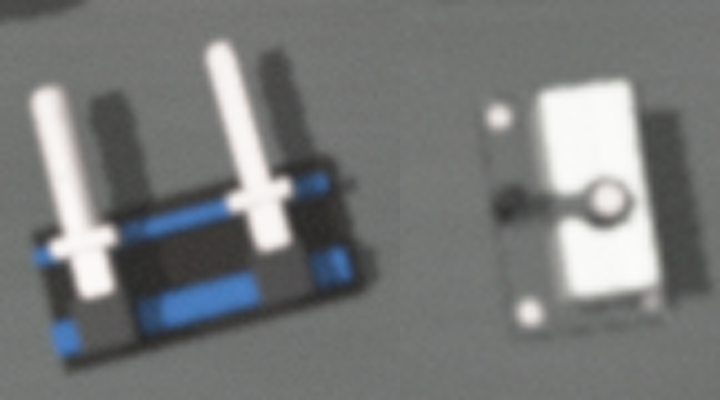

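View pics/c2.png

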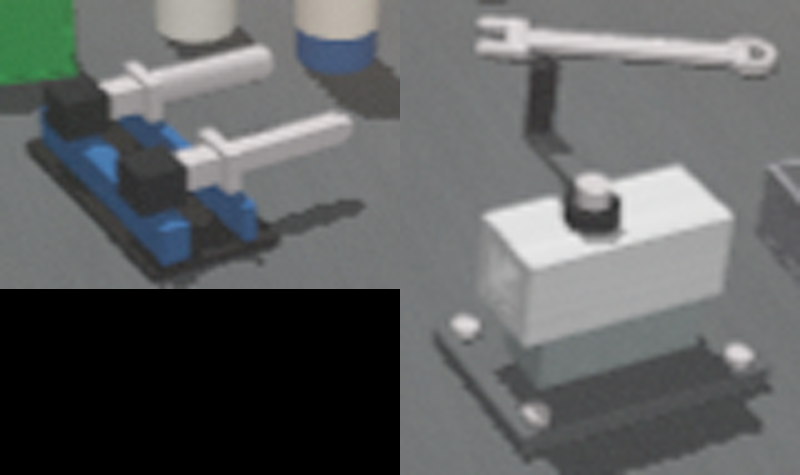

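The square bar is the one at lower y, with the thin stem: tip at (219,43) and flange at (260,194) in the first crop. The clamp's lever is open. I'll fit planar poses from feature points in both views.

```bash
cat > fit.py <<'E'
from h import *
from scipy.optimize import least_squares
d=np.load("p0.npz");t=dict(frame=d["tf"],mtx=d["tm"],T=d["tT"]);s=dict(frame=d["sf"],mtx=d["sm"],T=d["sT"])
def T(c,o,k,x0=0): return [(np.array(q)-[x0,0]+.5)/k+np.array(o)-.5 for q in c]
def fit(obs,x0):
    def W(q,X): c,n=np.cos(q[2]),np.sin(q[2]); return [q[0]+c*X[0]-n*X[1],q[1]+n*X[0]+c*X[1],X[2]]
    f=lambda q:np.concatenate([proj(p,W(q,X))-uv for p,uv,X in obs])
    r=least_squares(f,x0,loss="soft_l1"); return r.x,f(r.x).reshape(-1,2)
E
python3 - <<'E'
from fit import *
np.set_printoptions(precision=4,suppress=True)
ct=T([(538,95),(630,82),(658,285),(568,298)],(310,135),5.333,400)
X=[(.055,.023,.093),(.055,-.023,.093),(-.055,-.023,.093),(-.055,.023,.093)]
cs=T([(482,215),(535,268),(733,215),(682,165),(527,345)],(325,215),5,400)
Xs=[(-.055,.023,.093),(-.055,-.023,.093),(.055,-.023,.093),(.055,.023,.093),(-.055,-.023,.047)]
O1=[(t,u,x) for u,x in zip(ct,X)];O2=[(s,u,x) for u,x in zip(cs,Xs)]
for O in(O1,O2,O1+O2): print("clamp",*fit(O,[.64,-.17,.1]))
bt=T([(272,247),(260,194),(219,43)],(160,175),4.444);Xb=[(-.015,0,.06),(.02,0,.065),(.125,0,.055)]
bs=T([(347,127),(222,161)],(225,170),4.444);Xc=[(.125,0,.05),(.015,0,.05)]
O1=[(t,u,x) for u,x in zip(bt,Xb)];O2=[(s,u,x) for u,x in zip(bs,Xc)]
for O in(O1,O2,O1+O2): print("bar",*fit(O,[.49,.19,.2]))
bt=T([(95,297),(83,243),(47,90)],(160,175),4.444)
print("round",*fit([(t,u,x) for u,x in zip(bt,Xb)],[.46,.3,.2]))
print("post",at_z(t,T([(510,200)],(310,135),5.333,400)[0],.15),at_z(s,T([(543,60)],(325,215),5,400)[0],.15))
print("mtx",t["mtx"][0],s["mtx"][0])
E
```

```text
clamp [ 0.6353 -0.1743  0.1105] [[ 0.6472  0.0041]
 [-0.7351  0.4353]
 [-0.4039 -0.0126]
 [ 0.4665 -0.4106]]
clamp [ 0.6367 -0.1754  0.1296] [[ 0.5627 -0.2562]
 [-0.1995  0.065 ]
 [ 0.2855  0.014 ]
 [-0.3493 -0.1872]
 [-0.2475  0.3306]]
clamp [ 0.6363 -0.1751  0.1225] [[ 0.6896 -0.2002]
 [-0.7225  0.0432]
 [ 0.0693 -0.4731]
 [ 0.9704 -0.6801]
 [ 0.3131 -0.4186]
 [-0.5873 -0.0766]
 [ 0.084   0.0618]
 [-0.433  -0.1709]
 [-0.6262  0.1854]]
bar [0.4866 0.194  0.2568] [[ 0.2587 -0.1395]
 [-0.3951  0.0625]
 [ 0.1201  0.078 ]]
bar [0.4895 0.1877 0.3223] [[ 0.524  -0.9489]
 [-0.4984  0.7255]]
bar [0.4869 0.1935 0.2608] [[ 0.4434 -0.2646]
 [-0.2569 -0.0492]
 [ 0.1177  0.0075]
 [ 0.5682 -0.7002]
 [-1.6277  0.0615]]
round [0.4564 0.3093 0.2429] [[ 0.2038 -0.2738]
 [-0.3537  0.097 ]
 [ 0.1376  0.1746]]
post [ 0.6195 -0.1192  0.15  ] [ 0.6201 -0.1218  0.15  ]
mtx [414.9059   0.     276.2204] [449.1203   0.     282.0086]
```

Call:
{"api": "carry_out", "payload": {"claw": [9.1,9.1,9.1,9.1,9.1,9.1,9.1,9.1,9.1,9.1,9.1,9.1,9.1,9.1,9.1,9.1,9.1,9.1,9.1,9.1], "delta_pos": [[-2.53,-1.76,0.2],[-2.53,-1.76,0.2],[-2.53,-1.76,0.2],[-2.53,-1.76,0.2],[-2.53,-1.76,0.2],[-2.53,-1.76,0.2],[-2.53,-1.76,0.2],[-2.53,-1.76,0.2],[-2.53,-1.76,0.2],[-2.53,-1.76,0.2],[-2.53,-1.76,0.2],[-2.53,-1.76,0.2],[-2.53,-1.76,0.2],[-2.53,-1.76,0.2],[-2.53,-1.76,0.2],[0,0,0],[0,0,0],[0,0,0],[0,0,0],[0,0,0]], "angular": [[0,0,0],[0,0,0],[0,0,0],[0,0,0],[0,0,0],[0,0,0],[0,0,0],[0,0,0],[0,0,0],[0,0,0],[0,0,0],[0,0,0],[0,0,0],[0,0,0],[0,0,0],[0,0,-0.127],[0,0,-0.127],[0,0,-0.127],[0,0,-0.127],[0,0,-0.127]], "force": 12}}

```text
clock: 3.6
position: [0.4865, 0.1941, 0.1968]
ee_rot: [-0.406, 3.115, 0.0]
force: [-0.9, -0.9, -0.7]
width: 0.991
gripper_force: 0.0
```

Call:
{"api": "carry_out", "payload": {"claw": [9.1,9.1,9.1,9.1,9.1,9.1,9.1,9.1,9.1,9.1,4.0,2.5,1.5,1.0,1.0,1.0,1.0,1.0], "delta_pos": [[0,0,2],[0,0,2],[0,0,2],[0,0,2],[0,0,2],[0,0,2],[0,0,2],[0,0,1.5],[0,0,1],[0,0,0],[0,0,0],[0,0,0],[0,0,0],[0,0,0],[0,0,0],[0,0,0],[0,0,0],[0,0,0]], "angular": [[0,0,0],[0,0,0],[0,0,0],[0,0,0],[0,0,0],[0,0,0],[0,0,0],[0,0,0],[0,0,0],[0,0,0],[0,0,0],[0,0,0],[0,0,0],[0,0,0],[0,0,0],[0,0,0],[0,0,0],[0,0,0]], "force": 12}}

```text
clock: 5.4
position: [0.4865, 0.1941, 0.0317]
ee_rot: [-0.398, 3.116, 0.0]
force: [-0.3, -0.7, 0.7]
width: 0.344
gripper_force: 0.0
```

Fingers are still closing; continue, then lift.

Call:
{"api": "carry_out", "payload": {"claw": [1.0,1.0,1.0,1.0,1.0,1.0,1.0,1.0,1.0,1.0,1.0,1.0,1.0,1.0], "delta_pos": [[0,0,0],[0,0,0],[0,0,0],[0,0,0],[0,0,0],[0,0,0],[0,0,-0.5],[0,0,-1],[0,0,-1.5],[0,0,-2],[0,0,-2],[0,0,-2],[0,0,-2],[0,0,0]], "angular": [[0,0,0],[0,0,0],[0,0,0],[0,0,0],[0,0,0],[0,0,0],[0,0,0],[0,0,0],[0,0,0],[0,0,0],[0,0,0],[0,0,0],[0,0,0],[0,0,0]], "force": 12}}

```text
clock: 6.8
position: [0.488, 0.1946, 0.1447]
ee_rot: [-0.397, 3.112, 0.003]
force: [0.6, 0.6, -3.4]
width: 0.217
gripper_force: 12.0
```

Call:
{"api": "carry_out", "payload": {"claw": [1.0,1.0,1.0,1.0,1.0,1.0,1.0,1.0,1.0,1.0,1.0,1.0,1.0,1.0,1.0,1.0,1.0,1.0], "delta_pos": [[0,0,0],[0.4,-1.4,0],[0.77,-2.6,0],[0.8,-2.75,0],[0.8,-2.75,0],[0.8,-2.75,0],[0.8,-2.75,0],[0.8,-2.75,0],[0.8,-2.75,0],[0.8,-2.75,0],[0.8,-2.75,0],[0.8,-2.75,0],[0.8,-2.75,0],[0.75,-2.6,0],[0.5,-2.0,0],[0.3,-1.1,0],[0,0,0],[0,0,0]], "angular": [[0,0,0.134],[0,0,0],[0,0,0],[0,0,0],[0,0,0],[0,0,0],[0,0,0],[0,0,0],[0,0,0],[0,0,0],[0,0,0],[0,0,0],[0,0,0],[0,0,0],[0,0,0],[0,0,0],[0,0,0],[0,0,0]], "force": 12}}

```text
clock: 8.6
position: [0.4243, -0.1874, 0.1414]
ee_rot: [0.19, -3.135, -0.001]
force: [-0.4, 0.4, -3.4]
width: 0.215
gripper_force: 12.0
```

Call:
{"api": "carry_out", "payload": {"claw": [1.0,1.0,1.0,1.0,1.0,1.0,1.0,1.0], "delta_pos": [[0,-0.4,1],[0,-0.5,2],[0,-0.4,2],[0,0,2],[0,0,1.3],[0,0,0.7],[0,0,0],[0,0,0]], "angular": [[0,0,0],[0,0,0],[0,0,0],[0,0,0],[0,0,0],[0,0,0],[0,0,0],[0,0,0]], "force": 12}}

```text
clock: 9.4
position: [0.4265, -0.2007, 0.0519]
ee_rot: [-0.19, 3.136, 0.0]
force: [0.0, -0.8, -2.8]
width: 0.217
gripper_force: 12.0
```

```bash
python3 - <<'E'
from h import *
np.set_printoptions(precision=4,suppress=True)
t=arm.get_image("top");s=arm.get_image("side");o=arm.observe();print(o["position"],o["ee_rot"],o["force"],o["clock"])
np.savez("p1.npz",tf=t["frame"],tm=t["mtx"],tT=t["T"],sf=s["frame"],sm=s["mtx"],sT=s["T"])
def crop(p,x,y,w,h,k): return cv2.resize(p["frame"][y:y+h,x:x+w,::-1],(w*k,h*k),interpolation=cv2.INTER_CUBIC)
a=crop(t,310,135,80,120,5);b=crop(s,285,215,80,120,5)
cv2.imwrite("pics/c3.png",np.hstack([a[:600],b[:600]]))
for n,p in(("t",t),("s",s)):
  for k in("square_bar_tip","clamp_mouth"):
    for r in arm.place_of(k,p)[:2]:
      uv=np.array(r["centre"])*[560,420];print(n,k,r["conf"],uv,at_z(p,uv,.07))
E
```

```text
[ 0.4268 -0.201   0.0523] [-0.1892  3.1347 -0.0006] [ 0.3346  0.3875 -2.3689] 9.5
t square_bar_tip 0.64 [355.488 203.784] [ 0.5408 -0.2002  0.07  ]
t clamp_mouth 0.57 [349.496 189.294] [ 0.5834 -0.1843  0.07  ]
t clamp_mouth 0.31 [339.696 175.686] [ 0.6239 -0.1571  0.07  ]
s square_bar_tip 0.79 [336.112 272.118] [ 0.5582 -0.1824  0.07  ]
s clamp_mouth 0.82 [163.408 332.598] [ 0.1572 -0.2762  0.07  ]
s clamp_mouth 0.58 [343.896 271.698] [ 0.5765 -0.1856  0.07  ]
```

View pics/c3.png

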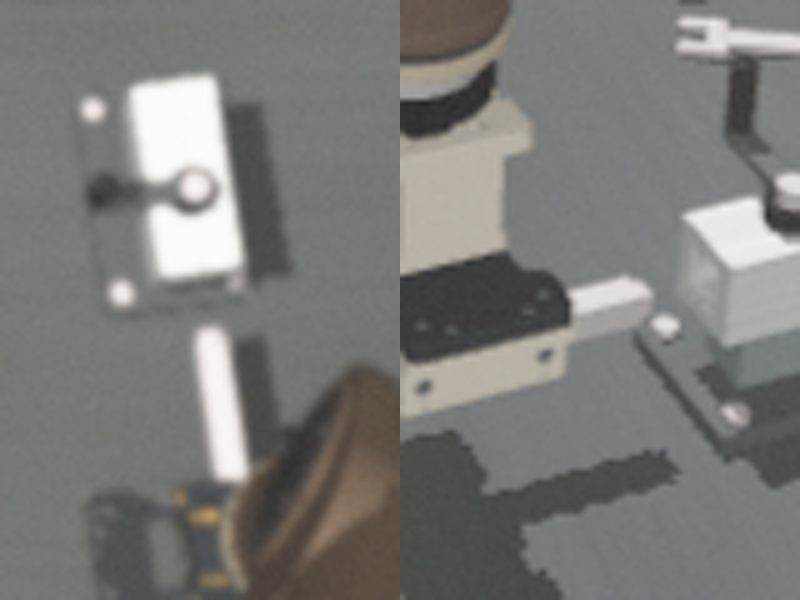

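The top crop shows the stem's tip at (210,328) and its root at (231,475). The front edge of the clamp's top face runs from (158,281) to (243,268). The stem looks level and is about 25 mm short of the mouth.

```bash
python3 - <<'E'
from h import *
np.set_printoptions(precision=4,suppress=True)
d=np.load("p1.npz");t=dict(frame=d["tf"],mtx=d["tm"],T=d["tT"]);s=dict(frame=d["sf"],mtx=d["sm"],T=d["sT"])
P=lambda u,v,z:at_z(t,((u+.5)/5+309.5,(v+.5)/5+134.5),z)
a=P(210,330,.076);b=P(231,475,.078);f=P(200.5,274.5,.093);k=P(172,82,.093)
for n,p,q in(("stem",b,a),("clamp",f,k)):
  v=q-p;print(n,p,q,np.linalg.norm(v),np.arctan2(v[1],v[0]))
u=(k-f)/np.linalg.norm(k-f);w=np.array([-u[1],u[0],0]);print("lateral of tip, root rel clamp axis",(a-f)@w,(b-f)@w)
# subpixel profile: white centroid per row, column units in full image
fr=t["frame"].astype(float).mean(2)
def cen(r,c0,c1,th):
  g=fr[r,c0:c1]; g=np.clip(g-th,0,None); return (g*np.arange(c0,c1)).sum()/g.sum()
st=np.array([at_z(t,(cen(r,343,364,150),r),.078) for r in range(204,228)])
cl=np.array([at_z(t,(cen(r,332,366,150),r),.093) for r in list(range(155,168))+list(range(180,188))])
for n,x in(("stem",st),("clamp",cl)):
  m=np.polyfit(x[:,0],x[:,1],1);print(n,m,"yaw",np.arctan(m[0]),"y@.5817",np.polyval(m,.5817),"res",np.std(np.polyval(m,x[:,0])-x[:,1]))
# side: tip and mouth heights
S=lambda u,v:((u-400+.5)/5+284.5,(v+.5)/5+214.5)
for h in(.065,.07,.075,.08):print(h,proj(s,[a[0],a[1],h]))
print(S(645,297))
E
```

```text
stem [ 0.4657 -0.1969  0.078 ] [ 0.5495 -0.1881  0.076 ] 0.08430084849444075 0.104102565041497
clamp [ 0.5794 -0.1807  0.093 ] [ 0.6912 -0.1681  0.093 ] 0.11255312691286244 0.11195640009416129
lateral of tip, root rel clamp axis -0.004057125769600016 -0.0033952339702794845
stem [ 0.1222 -0.2539] yaw 0.12158028619739325 y@.5817 -0.182832976778481 res 0.00012252548383005277
clamp [ 0.1215 -0.2509] yaw 0.12086946748873137 y@.5817 -0.18023003392767467 res 0.0002228099758030834
0.065 [333.4264 275.858 ]
0.07 [333.564  274.1644]
0.075 [333.7021 272.4629]
0.08 [333.841  270.7533]
(333.6, 274.0)
```

Call:
{"api": "carry_out", "payload": {"claw": [1.0,1.0,1.0,1.0,1.0,1.0,1.0,1.0,1.0,1.0], "delta_pos": [[-0.3,0.1,0],[-0.5,0.13,0],[-0.7,0,0],[-0.5,0,0],[-0.4,0,0],[-0.4,0,0],[-0.4,0,0],[-0.4,0,0],[-0.4,0,0],[0,0,0]], "angular": [[0,0,0],[0,0,0],[0,0,0],[0,0,0],[0,0,0],[0,0,0],[0,0,0],[0,0,0],[0,0,0],[0,0,0]], "force": 12}}

```text
clock: 10.7
position: [0.4663, -0.1938, 0.0517]
ee_rot: [-0.189, 3.135, -0.0]
force: [-0.5, -0.5, -3.0]
width: 0.216
gripper_force: 12.0
```

Call:
{"api": "carry_out", "payload": {"claw": [1.0,1.0,1.0,1.0,1.0,1.0,1.0], "delta_pos": [[-0.3,0,0],[-0.3,0,0],[-0.3,0,0],[-0.3,0,0],[-0.3,0,0],[-0.3,0,0],[0,0,0]], "angular": [[0,0,0],[0,0,0],[0,0,0],[0,0,0],[0,0,0],[0,0,0],[0,0,0]], "force": 12}}

```text
clock: 11.4
position: [0.4841, -0.1916, 0.0517]
ee_rot: [-0.189, 3.135, -0.0]
force: [0.3, 0.4, -1.9]
width: 0.214
gripper_force: 12.0
```

Call:
{"api": "carry_out", "payload": {"claw": [1.0,1.0,1.0,1.0,1.0], "delta_pos": [[-0.1,0,0],[-0.1,0,0],[-0.1,0,0],[-0.1,0,0],[-0.1,0,0]], "angular": [[0,0,0],[0,0,0],[0,0,0],[0,0,0],[0,0,0]], "force": 7}}

```text
clock: 11.9
position: [0.4885, -0.1912, 0.0517]
ee_rot: [-0.188, 3.136, 0.0]
force: [0.5, -0.6, -2.5]
width: 0.215
gripper_force: 7.0
```

Call:
{"api": "carry_out", "payload": {"claw": [1.0,1.0,1.0,1.0,1.0], "delta_pos": [[-0.1,0,0],[-0.1,0,0],[-0.1,0,0],[-0.1,0,0],[-0.1,0,0]], "angular": [[0,0,0],[0,0,0],[0,0,0],[0,0,0],[0,0,0]]}}

```text
clock: 12.4
position: [0.4935, -0.1905, 0.0517]
ee_rot: [0.189, -3.136, -0.0]
force: [-1.1, 0.4, -2.4]
width: 0.218
gripper_force: 7.0
```

Call:
{"api": "carry_out", "payload": {"claw": [1.0,1.0,1.0,1.0,1.0], "delta_pos": [[-0.1,0,0],[-0.1,0,0],[-0.1,0,0],[-0.1,0,0],[-0.1,0,0]], "angular": [[0,0,0],[0,0,0],[0,0,0],[0,0,0],[0,0,0]]}}

```text
clock: 12.9
position: [0.4985, -0.19, 0.0517]
ee_rot: [-0.188, 3.136, -0.0]
force: [0.2, 0.4, -2.6]
width: 0.217
gripper_force: 7.0
```

Call:
{"api": "carry_out", "payload": {"claw": [1.0,1.0,1.0,1.0,1.0], "delta_pos": [[-0.1,0,0],[-0.1,0,0],[-0.1,0,0],[-0.1,0,0],[-0.1,0,0]], "angular": [[0,0,0],[0,0,0],[0,0,0],[0,0,0],[0,0,0]]}}

```text
clock: 13.4
position: [0.5034, -0.1894, 0.0517]
ee_rot: [0.189, -3.136, -0.0]
force: [0.7, 0.1, -3.8]
width: 0.218
gripper_force: 7.0
```

Call:
{"api": "carry_out", "payload": {"claw": [1.0,1.0,1.0,1.0,1.0], "delta_pos": [[-0.1,0,0],[-0.1,0,0],[-0.1,0,0],[-0.1,0,0],[-0.1,0,0]], "angular": [[0,0,0],[0,0,0],[0,0,0],[0,0,0],[0,0,0]]}}

```text
clock: 13.9
position: [0.5084, -0.1887, 0.0517]
ee_rot: [-0.189, 3.136, 0.0]
force: [-0.2, 0.5, -2.2]
width: 0.22
gripper_force: 7.0
```

Call:
{"api": "carry_out", "payload": {"claw": [1.0,1.0,1.0,1.0,1.0], "delta_pos": [[-0.1,0,0],[-0.1,0,0],[-0.1,0,0],[-0.1,0,0],[-0.1,0,0]], "angular": [[0,0,0],[0,0,0],[0,0,0],[0,0,0],[0,0,0]]}}

```text
clock: 14.4
position: [0.5134, -0.1882, 0.0517]
ee_rot: [-0.189, 3.136, 0.0]
force: [-0.1, 0.8, -2.6]
width: 0.22
gripper_force: 7.0
```

Call:
{"api": "carry_out", "payload": {"claw": [1.0,1.0,1.0,1.0,1.0], "delta_pos": [[-0.1,0,0],[-0.1,0,0],[-0.1,0,0],[-0.1,0,0],[-0.1,0,0]], "angular": [[0,0,0],[0,0,0],[0,0,0],[0,0,0],[0,0,0]]}}

```text
clock: 14.9
position: [0.5146, -0.1876, 0.0507]
ee_rot: [0.187, -3.13, -0.002]
force: [-10.3, -1.0, -2.1]
width: 0.217
gripper_force: 7.0
```

Call:
{"api": "carry_out", "payload": {"claw": [1.0,1.0,1.0,1.0,1.0,1.0], "delta_pos": [[0.2,0,0],[0.2,0,0],[0.2,0,0],[0,0,0],[0,0,0],[0,0,0]], "angular": [[0,0,0],[0,0,0],[0,0,0],[0,0,0],[0,0,0],[0,0,0]]}}

```text
clock: 15.5
position: [0.5126, -0.1883, 0.0519]
ee_rot: [-0.189, 3.135, -0.0]
force: [0.5, -0.5, -2.3]
width: 0.216
gripper_force: 7.0
```

Call:
{"api": "carry_out", "payload": {"claw": [1.0,1.0,1.0,1.0,1.0,1.0], "delta_pos": [[-0.1,0.05,0],[-0.1,0,0],[-0.1,0,0],[-0.1,0,0],[-0.1,0,0],[0,0,0]], "angular": [[0,0,0],[0,0,0],[0,0,0],[0,0,0],[0,0,0],[0,0,0]]}}

```text
clock: 16.1
position: [0.5148, -0.1872, 0.051]
ee_rot: [0.187, -3.132, -0.001]
force: [-6.5, -0.6, -2.6]
width: 0.22
gripper_force: 7.0
```

Call:
{"api": "carry_out", "payload": {"claw": [1.0,1.0,3.0,6.0,6.0,6.0,6.0,6.0,6.0,6.0], "delta_pos": [[0.15,0,0],[0,0,0],[0,0,0],[0,0,0],[0,0,0],[0,0,0],[0,0,0],[0,0,0],[0,0,0],[0,0,0]], "angular": [[0,0,0],[0,0,0],[0,0,0],[0,0,0],[0,0,0],[0,0,0],[0,0,0],[0,0,0],[0,0,0],[0,0,0]]}}

```text
clock: 17.1
position: [0.5158, -0.1873, 0.0517]
ee_rot: [-0.189, 3.136, 0.0]
force: [0.0, -0.4, 0.0]
width: 0.652
gripper_force: 0.0
```

Call:
{"api": "carry_out", "payload": {"claw": [6,6,6,6,6,6,6,6,6,5,5,5,5,5,5,5], "delta_pos": [[0,0,-1],[0,0,-2],[0,0,-2.5],[0,0,-2.5],[0,0,-2.5],[0,0,-2.5],[0,0,-1.5],[0,0,-0.5],[0,0,0],[0,0,0],[0,0,0],[0,0,0],[0,0,0],[0,0,0],[0,0,0],[0,0,0]], "angular": [[0,0,0],[0,0,0],[0,0,0],[0,0,0],[0,0,0],[0,0,0],[0,0,0],[0,0,0],[0,0,-0.131],[0,0,-0.131],[0,0,-0.131],[0,0,-0.131],[0,0,-0.131],[0,0,-0.131],[0,0,0],[0,0,0]]}}

```text
clock: 18.7
position: [0.5153, -0.1875, 0.2014]
ee_rot: [1.374, -2.825, -0.001]
force: [0.2, -0.3, -0.4]
width: 0.543
gripper_force: 0.0
```

```bash
python3 - <<'E'
from h import *
np.set_printoptions(precision=4,suppress=True)
t=arm.get_image("top");s=arm.get_image("side");o=arm.observe();print(o["position"],o["ee_rot"],o["joints"],o["clock"])
def crop(p,x,y,w,h,k): return cv2.resize(p["frame"][y:y+h,x:x+w,::-1],(w*k,h*k),interpolation=cv2.INTER_CUBIC)
a=crop(t,300,135,80,120,5);b=crop(s,305,195,80,120,5)
cv2.imwrite("pics/c4.png",np.hstack([a,b]))
for n,p in(("t",t),("s",s)):
  for k in("lock_post",):
    for r in arm.place_of(k,p)[:3]:
      uv=np.array(r["centre"])*[560,420];print(n,k,r["conf"],uv,at_z(p,uv,.15))
m=R.from_rotvec(o["ee_rot"]).as_matrix();print(m[:,0],m[:,1],"to post",m.T@(np.array([.6198,-.1205,.121])-o["position"]))
E
```

```text
[ 0.5155 -0.1874  0.2015] [ 1.3748 -2.8245 -0.0005] [ 0.2235  0.3342  0.0365  1.7967 -0.0142  1.0114  2.7423] 18.8
t lock_post 0.45 [333.816 170.394] [ 0.624  -0.1291  0.15  ]
t lock_post 0.28 [144.424 170.52 ] [0.6326 0.3859 0.15  ]
s lock_post 0.77 [357.504 230.286] [ 0.6235 -0.1397  0.15  ]
s lock_post 0.73 [301.    182.784] [0.569 0.136 0.15 ]
s lock_post 0.66 [178.976 275.604] [ 0.2008 -0.2066  0.15  ]
[-0.617  -0.787   0.0001] [-0.787   0.617   0.0004] to post [-0.117  -0.0408  0.0805]
```

View pics/c4.png

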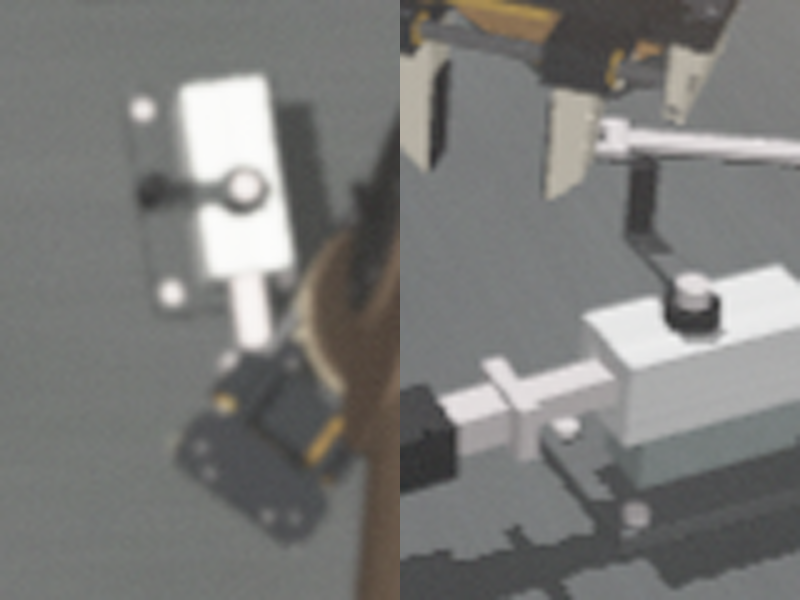

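The crop shows the bar seated in the socket and released. The post top is unchanged, at (155,190) in the top crop and (643,158) in the side crop. Joint 7 is at its limit, so I'll take the equivalent grasp half a turn the other way.

Call:
{"api": "carry_out", "payload": {"claw": [4,4,4,4,4,4,4,4,4,4,4,4,4,4,4,4,4,4,4,4], "delta_pos": [[0,0,0],[0,0,0],[0,0,0],[0,0,0],[0,0,0],[0,0,0],[0,0,0],[0,0,0],[0,0,0],[0,0,0],[0,0,0],[0,0,0],[0,0,0],[0,0,0],[0,0,0],[0,0,0],[0,0,0],[0,0,0],[0,0,0],[0,0,0]], "angular": [[0,0,0.149],[0,0,0.149],[0,0,0.149],[0,0,0.149],[0,0,0.149],[0,0,0.149],[0,0,0.149],[0,0,0.149],[0,0,0.149],[0,0,0.149],[0,0,0.149],[0,0,0.149],[0,0,0.149],[0,0,0.149],[0,0,0.149],[0,0,0.149],[0,0,0.149],[0,0,0.149],[0,0,0.149],[0,0,0.149]]}}

```text
clock: 20.9
position: [0.5158, -0.1871, 0.2019]
ee_rot: [2.709, 1.591, 0.0]
force: [-0.3, 0.3, 1.1]
width: 0.434
gripper_force: 0.0
```

```bash
python3 - <<'E'
from h import *
np.set_printoptions(precision=4,suppress=True)
o=arm.observe();print(o["position"],o["joints"],o["clock"],o["width"])
m=R.from_rotvec(o["ee_rot"]).as_matrix();m2=m@R.from_rotvec([0,0,.16]).as_matrix();print(m2[:,0],m2[:,1],"to post after .16",m2.T@(np.array([.6198,-.1208,.121])-o["position"]))
E
```

```text
[ 0.5158 -0.1871  0.2019] [-0.2639  0.3816  0.6996  1.8351 -0.2842  1.0266  0.0405] 20.9 0.43429873941213654
[0.6199 0.7847 0.0002] [ 0.7847 -0.6199  0.0003] to post after .16 [0.1165 0.0405 0.0809]
```

Call:
{"api": "carry_out", "payload": {"claw": [4,4,4,4,4,4,4,4,4,4,4,4,4,4,4], "delta_pos": [[0,0,0],[0,0,0],[2,0.7,0],[3,1.05,0],[3,1.0,0],[2.65,0.9,0],[1,0.4,0],[0,0,0],[0,0,2],[0,0,2],[0,0,2],[0,0,1.3],[0,0,0.8],[0,0,0],[0,0,0]], "angular": [[0,0,0.08],[0,0,0.08],[0,0,0],[0,0,0],[0,0,0],[0,0,0],[0,0,0],[0,0,0],[0,0,0],[0,0,0],[0,0,0],[0,0,0],[0,0,0],[0,0,0],[0,0,0]]}}

```text
clock: 22.4
position: [0.6195, -0.121, 0.1214]
ee_rot: [2.823, 1.377, 0.001]
force: [0.3, 1.3, 0.4]
width: 0.434
gripper_force: 0.0
```

```bash
python3 - <<'E'
from h import *
np.set_printoptions(precision=4,suppress=True)
s=arm.get_image("side");t=arm.get_image("top");o=arm.observe();print(o["position"],o["ee_rot"],o["joints"],o["force"],o["clock"])
def crop(p,x,y,w,h,k): return cv2.resize(p["frame"][y:y+h,x:x+w,::-1],(w*k,h*k),interpolation=cv2.INTER_CUBIC)
cv2.imwrite("pics/c5.png",np.hstack([crop(t,300,135,80,100,5),crop(s,305,195,80,100,5)]))
E
```

```text
[ 0.6199 -0.1208  0.1217] [2.8229 1.3769 0.002 ] [-0.3136  0.609   0.6495  1.7146 -0.4347  0.9648 -0.1616] [ 0.3876 -0.3734 -0.2087] 22.5
```

View pics/c5.png

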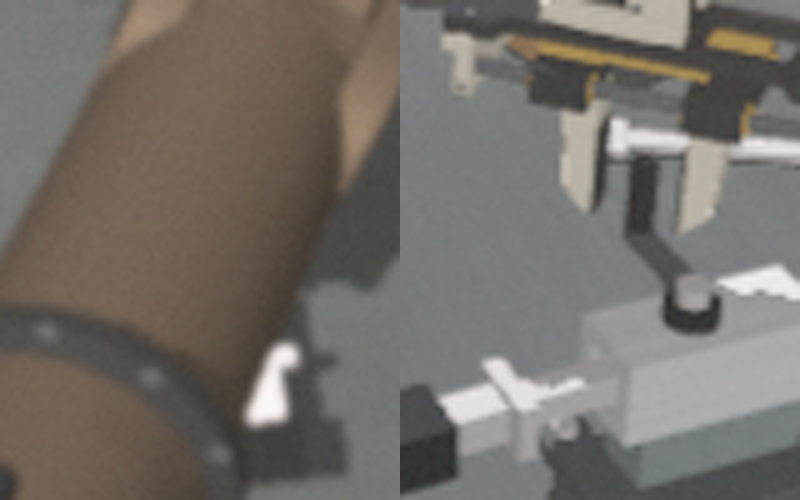

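Call:
{"api": "carry_out", "payload": {"claw": [2,1,0.8,0.8,0.8,0.8,0.8,0.8,0.8,0.8], "delta_pos": [[0,0,0],[0,0,0],[0,0,0],[0,0,0],[0,0,0],[0,0,0],[0,0,0],[0,0,0],[0,0,0],[0,0,0]], "angular": [[0,0,0],[0,0,0],[0,0,0],[0,0,0],[0,0,0],[0,0,0],[0,0,0],[0,0,0],[0,0,0],[0,0,0]], "force": 15}}

```text
clock: 23.5
position: [0.6195, -0.1207, 0.1208]
ee_rot: [2.823, 1.377, 0.0]
force: [0.8, -1.9, 1.0]
width: 0.147
gripper_force: 15.0
```

Call:
{"api": "carry_out", "payload": {"claw": [0.8,0.8,0.8,0.8,0.8,0.8], "delta_pos": [[0.561,0.656,0],[0.451,0.736,0],[0.33,0.797,0],[0.201,0.84,0],[0.068,0.86,0],[0,0,0]], "angular": [[0,0,0],[0,0,0],[0,0,0],[0,0,0],[0,0,0],[0,0,0]]}}

```text
clock: 24.1
position: [0.6619, -0.13, 0.1205]
ee_rot: [-2.822, -1.379, -0.003]
force: [4.0, 4.5, 1.5]
width: 0.144
gripper_force: 15.0
```

Call:
{"api": "carry_out", "payload": {"claw": [0.8,0.8,0.8,0.8,0.8,0.8,0.8,0.8], "delta_pos": [[-0.118,0.86,0],[-0.251,0.84,0],[-0.38,0.797,0],[-0.501,0.736,0],[-0.561,0.656,0],[-0.2,0.2,0],[-0.1,0.1,0],[0,0,0]], "angular": [[0,0,0],[0,0,0],[0,0,0],[0,0,0],[0,0,0],[0,0,0],[0,0,0],[0,0,0]]}}

```text
clock: 24.9
position: [0.6797, -0.1685, 0.12]
ee_rot: [-2.814, -1.379, -0.001]
force: [-5.5, 14.9, 7.4]
width: 0.146
gripper_force: 15.0
```

```bash
python3 - <<'E'
from h import *
o=arm.observe();p=o["position"];print(p,o["force"])
m=R.from_rotvec(o["ee_rot"]).as_matrix();v=p[:2]-[.6264,-.176];print("lever rad",np.pi/2+.121-np.arctan2(v[1],v[0]),np.linalg.norm(v),"force tool",m.T@o["force"],"end pos delta tool",m.T@(np.array([.6264+.0546,-.176+.0066,p[2]])-p))
E
```

```text
[ 0.6797031  -0.16850201  0.11998759] [-5.48454317 14.91923355  7.36226489]
lever rad 1.5520462245792364 0.05382787246933557 force tool [  8.46260945 -13.5233172   -7.23676869] end pos delta tool [ 8.47517159e-05  1.57513754e-03 -1.01745309e-05]
```

Call:
{"api": "carry_out", "payload": {"claw": [0.8,2,4,4,4,4,4,4,4,4,4,4,4,4,4,4], "delta_pos": [[0.15,-0.2,0],[0,0,0],[0,0,0],[0,0,0],[0,0,0],[0,0,0],[0,0,0],[0,0,-1],[0,0,-2],[0,0,-2.5],[0,0,-2.5],[0,0,-2],[0,0,-2],[0,0,-1],[0,0,0],[0,0,0]], "angular": [[0,0,0],[0,0,0],[0,0,0],[0,0,0],[0,0,0],[0,0,0],[0,0,0],[0,0,0],[0,0,0],[0,0,0],[0,0,0],[0,0,0],[0,0,0],[0,0,0],[0,0,0],[0,0,0]]}}

```text
clock: 26.5
position: [0.679, -0.1716, 0.2502]
ee_rot: [-2.823, -1.377, 0.0]
force: [0.4, 0.1, -0.4]
width: 0.436
gripper_force: 0.0
```

```bash
python3 - <<'E'
from h import *
s=arm.get_image("side");o=arm.observe();print(o["position"],o["force"],o["clock"],o["width"])
cv2.imwrite("pics/c6.png",cv2.resize(s["frame"][165:315,225:425,::-1],(800,600),interpolation=cv2.INTER_CUBIC))
E
```

```text
[ 0.67880689 -0.17145879  0.2496334 ] [-0.37195719 -0.37643593 -0.29537586] 26.55 0.43236989683972626
```

View pics/c6.png

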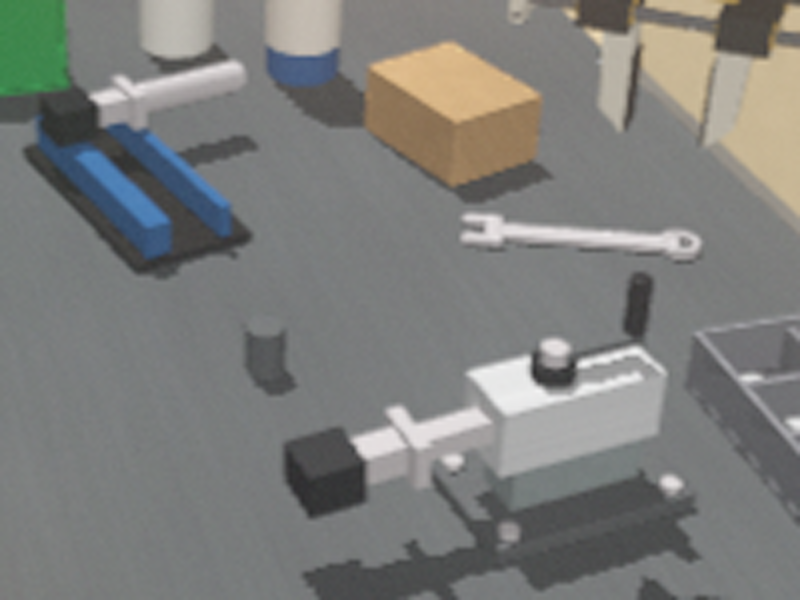

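The lever lies over the barrel with its post at (638,305). The bar is level in the socket, its flange at the same pixel as before locking, and the round bar is undisturbed on the rack.

```bash
python3 -c "
from cell import arm
print(arm.sign_off())"
```

```text
the job is handed in; nothing more can be done
None
```

The job is handed in: the square bar is seated against the hidden stop (highest force I read was about 10 N), the lever is swung fully over to locked, and the round bar is still on its rack; the hand-in did not report a verdict.

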